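# Change over the cartridges of a test analyser

## Robot

A 6-joint arm with a two-finger parallel gripper is mounted at the origin on the work surface. World frame = base frame: x ahead of the robot, y to its left, z up, the work surface at z = 0. Lengths are in m, angles in rad, forces in N, time in s.
With the tool pointing down it reaches from about 0.275 to 0.875 m from the base axis. Payload 12.5 kg.
Tool frame: the origin (TCP) lies at the very end of the fingers, on their centre line; the grasp point (between the pads) lies 19 mm behind it; x points along the fingers, y is the direction in which the jaws open and shut, and the axes are right-handed (so a half turn about x gives the same grasp; the last joint's range is limited). The gripper opens to 85 mm and grips with 20 to 120 N. Pads are 22 mm wide; open, the fingers measure 114 mm over their backs; the gripper's body (76 mm by 85 mm) begins 54 mm behind the grasp point. The pads swing forward as they close: fully open they stand 13 mm farther back than shut.
Start: joints at [-1.192, 0.351, 1.652, -0, 1.139, -0.085], TCP at [0.246, -0.492, 0.231] pointing down, gripper open.
Joint ranges: [-2.75, 2.75], [-0.79, 2.1], [0.01, 2.65], [-1.57, 4.71], [0.07, 3.14], [-2.87, 2.87]. Speed limits (rad/s): [2.22, 2.22, 2.79, 3.14, 3.14, 3.14].

## Interface

Orientations are given as a 3x3 rotation matrix whose columns are the frame's x, y, z axes.
In Python, from bench import manip gives the robot as it stands. Calls block until the motion is done:
- manip.move_ptp(position, orientation): joint-space move of the TCP to a pose.
- manip.move_l(position, attitude=None, max_speed=0.15): straight line of the TCP; attitude=None keeps the orientation; max_speed is the mean speed in m/s.
- manip.move_j(angles): joint-space move.
- manip.set_gripper(opening, effort=None): opening from 0.0 (shut) to 1.0 (fully open); effort is the grip in N (None keeps the last); returns when the fingers have stopped.
- manip.dwell(seconds).
- manip.inverse_kinematics(position, orientation): joint angles nearest the present ones, or None.
- manip.grab_frame(name): name is "scene" or "side" or "wrist"; returns (picture, depth): 420x560x3 uint8, red, green, blue; 420x560 float32, m along the optical axis (not along the pixel's ray), 0 where there is no reading.
- manip.get_calibration(name): a dict with "camera_matrix" (3x3 intrinsics, pixels), "k1" (the pictures are not rectified: a ray, as slopes to the right and down, at radius r is drawn at 1 + k1 r^2 times it, then the intrinsics apply), "R" (3x3) and "t" (3): a world point X has camera coordinates R X + t. Camera axes: x right, y down, z forward; pixel columns grow to the right and rows downward; lengths in m; the calibration is good to about 2 mm. A picture is of the moment at which its call begins: read the wrist's pose just before it. get_calibration takes no time and is no camera call; for the wrist camera it gives the pose at the moment of the call.
A pose or a line that the arm cannot do raises manip.Unreachable and nothing moves.
- manip.sign_off(): hands the job in, once; it reports no verdict.
Trained networks look in the newest picture that a camera, given by its name, has taken for a name from the list of things; names that differ only in an ending like _2 or _b are one class to them, and where a whole thing is asked for, a point or a joint stands for the part that bears it (a point fixed in the world has none). Each returns a list of dicts, best first, with "confidence" (0 to 1); they miss things now and then, are a little off and sometimes report something else, mostly with a low value. They report only what shows in the picture. A call takes as long as a camera call. They do not tell look-alikes from the thing itself.
- manip.look_for(camera, name): "at" ([x, y, z] in m, in world coordinates, good to about 4 mm: the middle of the surface that is visible of it).
Readings, each from a call of its own:
- manip.current_time(): time.
- manip.current_qpos(): joint angles.
- manip.current_joint_vel(): joint speeds.
- manip.current_joint_torque(): joint torques, N m.
- manip.current_ee_pos(): TCP position.
- manip.current_tcp_rot(): TCP orientation.
- manip.current_force(): force on the tool from outside, world axes, zero at the start.
- manip.current_ft_torque(): the same for the moment, N m.
- manip.current_grip_width(): opening from 0.0 (shut) to 1.0 (fully open).
Only numpy, scipy, OpenCV 4.12 (cv2) and the standard library are available. Lean on these libraries where they do the work, as an engineer would, in place of code of your own. Each camera call takes 0.05 s, during which the arm holds its last target. There are 200 camera calls.

## Task

Two modules of the analyser hold finished cartridges: press each down once so that its catch lets go, and when it has risen lift it out (never pull it out against the catch) and put it in the metal tray. Load every fresh cartridge from the bin, one to a module, and press it down until the catch holds it. Any module left over stays empty with its lifter up, and the other things on the bench stay where they are.

Things in the scene. Friction and masses are not known exactly. Their poses are not given: they have to be found in the camera images.
- analyser: The analyser's grey base plate, fixed, 135 x 430 x 20 mm. Origin on the table under the middle of the row of four modules; the modules stand side by side on it along its y, 88 mm apart. A control unit of 120 x 52 x 100 mm with a display stands at its -y end, beyond the last module.
- module1: White cartridge module, 110 (x) x 84 (y) x 110 mm, fixed on the base with axes parallel to it; which of the four stands where differs. Origin: centre of its underside, 20 mm above the table. The slot in its top, 32 (x) x 56 (y) mm with a dark 45-degree bevel 6 mm wide round its mouth, takes one cartridge standing, thickness along x, onto a spring lifter with a push-push catch.
- module1_slot (a point): Centre of module1's slot mouth, on its top face, 130 mm above the table.
- lifter1 (a joint): Lifter plate in module1, m down: 0 = up (59 mm below the top face; a cartridge on it is 36 mm proud), 0.021 = caught (15 mm proud), 0.0325 = end stop (3.5 mm proud). Pressed past 0.031 and let go it is caught; pressed past 0.031 again and let go it rises to 0 within a second. Spring 5 N at the top, 8 N at the stop. The cartridge just stands on it, unclamped.
- module2: White cartridge module, 110 (x) x 84 (y) x 110 mm, fixed on the base with axes parallel to it; which of the four stands where differs. Origin: centre of its underside, 20 mm above the table. The slot in its top, 32 (x) x 56 (y) mm with a dark 45-degree bevel 6 mm wide round its mouth, takes one cartridge standing, thickness along x, onto a spring lifter with a push-push catch.
- module2_slot (a point): Centre of module2's slot mouth, on its top face, 130 mm above the table.
- lifter2 (a joint): Lifter plate in module2, m down: 0 = up (59 mm below the top face; a cartridge on it is 36 mm proud), 0.021 = caught (15 mm proud), 0.0325 = end stop (3.5 mm proud). Pressed past 0.031 and let go it is caught; pressed past 0.031 again and let go it rises to 0 within a second. Spring 5 N at the top, 8 N at the stop. The cartridge just stands on it, unclamped.
- module3: White cartridge module, 110 (x) x 84 (y) x 110 mm, fixed on the base with axes parallel to it; which of the four stands where differs. Origin: centre of its underside, 20 mm above the table. The slot in its top, 32 (x) x 56 (y) mm with a dark 45-degree bevel 6 mm wide round its mouth, takes one cartridge standing, thickness along x, onto a spring lifter with a push-push catch.
- module3_slot (a point): Centre of module3's slot mouth, on its top face, 130 mm above the table.
- lifter3 (a joint): Lifter plate in module3, m down: 0 = up (59 mm below the top face; a cartridge on it is 36 mm proud), 0.021 = caught (15 mm proud), 0.0325 = end stop (3.5 mm proud). Pressed past 0.031 and let go it is caught; pressed past 0.031 again and let go it rises to 0 within a second. Spring 5 N at the top, 8 N at the stop. The cartridge just stands on it, unclamped.
- module4: White cartridge module, 110 (x) x 84 (y) x 110 mm, fixed on the base with axes parallel to it; which of the four stands where differs. Origin: centre of its underside, 20 mm above the table. The slot in its top, 32 (x) x 56 (y) mm with a dark 45-degree bevel 6 mm wide round its mouth, takes one cartridge standing, thickness along x, onto a spring lifter with a push-push catch.
- module4_slot (a point): Centre of module4's slot mouth, on its top face, 130 mm above the table.
- lifter4 (a joint): Lifter plate in module4, m down: 0 = up (59 mm below the top face; a cartridge on it is 36 mm proud), 0.021 = caught (15 mm proud), 0.0325 = end stop (3.5 mm proud). Pressed past 0.031 and let go it is caught; pressed past 0.031 again and let go it rises to 0 within a second. Spring 5 N at the top, 8 N at the stop. The cartridge just stands on it, unclamped.
- spent1: Test cartridge: upright off-white plastic block with a grey band near its top, 28 mm thick (its x), 52 wide (its y), 95 tall (its z), 0.12 kg, lowest 8 mm stepped in by 2 mm all round; both broad faces alike. Origin at its very middle, z up, 47.5 mm from top and bottom. This one is finished: at the start it stands in module1, held down by the catch.
- spent2: Test cartridge: upright off-white plastic block with a grey band near its top, 28 mm thick (its x), 52 wide (its y), 95 tall (its z), 0.12 kg, lowest 8 mm stepped in by 2 mm all round; both broad faces alike. Origin at its very middle, z up, 47.5 mm from top and bottom. This one is finished: at the start it stands in module2, held down by the catch.
- fresh1: Test cartridge: upright off-white plastic block with a grey band near its top, 28 mm thick (its x), 52 wide (its y), 95 tall (its z), 0.12 kg, lowest 8 mm stepped in by 2 mm all round; both broad faces alike. Origin at its very middle, z up, 47.5 mm from top and bottom. This one is fresh: at the start it stands in a compartment of the bin, roughly square to it. Not present in every start.
- fresh2: Test cartridge: upright off-white plastic block with a grey band near its top, 28 mm thick (its x), 52 wide (its y), 95 tall (its z), 0.12 kg, lowest 8 mm stepped in by 2 mm all round; both broad faces alike. Origin at its very middle, z up, 47.5 mm from top and bottom. This one is fresh: at the start it stands in a compartment of the bin, roughly square to it. Not present in every start.
- fresh3: Test cartridge: upright off-white plastic block with a grey band near its top, 28 mm thick (its x), 52 wide (its y), 95 tall (its z), 0.12 kg, lowest 8 mm stepped in by 2 mm all round; both broad faces alike. Origin at its very middle, z up, 47.5 mm from top and bottom. This one is fresh: at the start it stands in a compartment of the bin, roughly square to it. Not present in every start.
- fresh4: Test cartridge: upright off-white plastic block with a grey band near its top, 28 mm thick (its x), 52 wide (its y), 95 tall (its z), 0.12 kg, lowest 8 mm stepped in by 2 mm all round; both broad faces alike. Origin at its very middle, z up, 47.5 mm from top and bottom. This one is fresh: at the start it stands in a compartment of the bin, roughly square to it. Not present in every start.
- bin: Grey plastic bin, fixed, 54 (x) x 272 (y) x 50 mm, walls and floor 4 mm thick, divided along y into four compartments of 46 x 63 mm (67 mm apart; the three partitions are 43 mm high). Origin: centre of its underside, on the table. Two, three or all four of the compartments hold a fresh cartridge, which stands 49 mm out of the bin.
- tray: Open tray of plain metal for finished cartridges, loose, 0.6 kg, 170 (x) x 210 (y) x 40 mm, walls and floor 4 mm thick. Origin: centre of its underside, on the table.
Mind the look-alikes: they are no part of the job. What is shaped like the spent2 but orange or purple is not meant. What is shaped like the fresh1 but pink is not meant.

How it is judged:
By the outcome, as a careful person would: the job done as asked, in the order asked, and still so for the second after the job is handed in, with the robot touching nothing.
Of fresh1, fresh2, fresh3, fresh4 only 2 to 4 are there at a start; the rules pass over those that are not, and their reading is None.
At some moment in a run one of tray may be knocked a few centimetres aside while the robot is not near it.
It also fails if it takes over 210 s, if anything falls off the work surface, if the arm or the gripper's body presses on something with over 40 N, if the wrist force passes 120 N, or if a joint passes its speed limit or range.

## Working session

There is one attempt and no reset: what is moved stays moved. The work goes in short steps, each a Python script; the robot and the scene stay as the last script left them, time stands still between calls to the robot, and variables do not carry over. Pictures are saved under pics/ and viewed, about 12 in all and at most 16, crops included, and the job is handed in when it is done.

```bash
ls; mkdir -p pics; python3 - <<'E'
from bench import manip
import cv2,numpy as np
a,d=manip.grab_frame("scene");b,e=manip.grab_frame("side")
cv2.imwrite("pics/s1.png",a[:,:,::-1]);cv2.imwrite("pics/s2.png",b[:,:,::-1])
for n in("scene","side"):
    c=manip.get_calibration(n);print(n,c)
    for k in("module1_slot","module1","spent1","fresh1","bin","tray","analyser"):
        print(k,[(np.round(o["at"],3).tolist(),round(o["confidence"],2)) for o in manip.look_for(n,k)])
print(manip.current_time())
E
```

```text
pics
scene {'camera_matrix': array([[533.64934975,   0.        , 284.12123277],
       [  0.        , 533.64934975, 216.56054225],
       [  0.        ,   0.        ,   1.        ]]), 'k1': -0.2086157258761461, 'R': array([[-0.64042591,  0.76787508, -0.01491711],
       [ 0.63539825,  0.51882679, -0.57191593],
       [-0.43142059, -0.37574808, -0.8201766 ]]), 't': array([ 0.39404554, -0.289891  ,  1.37259159])}
module1_slot [([0.688, -0.093, 0.134], 0.72), ([0.658, -0.093, 0.148], 0.19)]
module1 [([0.671, 0.169, 0.127], 0.89), ([0.684, -0.09, 0.133], 0.78), ([0.687, -0.005, 0.125], 0.73), ([0.673, 0.076, 0.126], 0.65)]
spent1 [([0.658, -0.096, 0.145], 0.81), ([0.657, -0.009, 0.143], 0.75), ([0.802, -0.044, 0.093], 0.74), ([0.565, -0.278, 0.067], 0.72)]
fresh1 [([0.462, -0.088, 0.087], 0.77), ([0.644, 0.16, 0.069], 0.7), ([0.337, -0.23, 0.069], 0.66), ([0.462, -0.286, 0.087], 0.65), ([0.473, -0.191, 0.028], 0.61), ([0.391, 0.261, 0.001], 0.4), ([0.689, -0.094, 0.132], 0.23)]
bin [([0.474, -0.19, 0.029], 0.93), ([0.67, 0.169, 0.128], 0.3)]
tray [([0.389, 0.259, 0.003], 0.61)]
analyser 
[... 302 characters left out ...]
15661589,  0.55357542, -0.81793992],
       [-0.23044765, -0.78481926, -0.57528481]]), 't': array([0.56231276, 0.01217303, 1.32806039])}
module1_slot [([0.681, -0.092, 0.13], 0.58)]
module1 [([0.665, 0.069, 0.126], 0.83), ([0.681, -0.003, 0.126], 0.68), ([0.684, -0.093, 0.134], 0.67), ([0.662, 0.204, 0.104], 0.6)]
spent1 [([0.554, -0.269, 0.076], 0.98), ([0.795, -0.046, 0.07], 0.81), ([0.656, 0.002, 0.144], 0.69), ([0.656, -0.086, 0.144], 0.61)]
fresh1 [([0.456, -0.083, 0.076], 0.78), ([0.463, -0.27, 0.077], 0.76), ([0.335, -0.22, 0.055], 0.7), ([0.679, -0.093, 0.129], 0.46)]
bin [([0.464, -0.185, 0.03], 0.63)]
tray [([0.391, 0.263, 0.005], 0.63)]
analyser [([0.705, 0.117, 0.017], 0.63)]
0.8
```

View pics/s1.png

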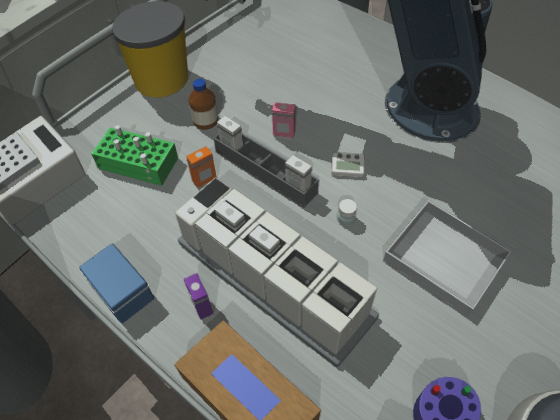

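View pics/s2.png

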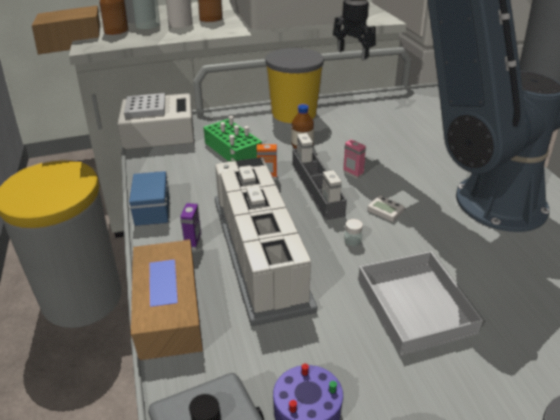

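Candidates in the scene picture:
- Fresh cartridges, white, in the bin: (229,132) and (298,172).
- Spent cartridges, in modules: (232,213) and (265,239).
- Empty slots: (302,267) and (340,297).
- Look-alikes to avoid: pink (284,120), orange (201,165), purple (197,296).

Next I'll check from close by with the wrist camera.

```bash
cat > h.py <<'E'
from bench import manip
import cv2,numpy as np
def Rd(psi):
    c,s=np.cos(psi),np.sin(psi)
    return np.array([[0,c,s],[0,s,-c],[-1,0,0]],float)
def cloud(name):
    c=manip.get_calibration(name);img,d=manip.grab_frame(name)
    K=c["camera_matrix"];v,u=np.mgrid[:d.shape[0],:d.shape[1]]
    p=cv2.undistortPoints(np.stack([u,v],-1).reshape(-1,1,2).astype(float),K,np.array([c["k1"],0,0,0.]))[:,0]
    X=np.c_[p,np.ones(len(p))]*d.reshape(-1,1)
    W=((X-c["t"])@c["R"]).reshape(*d.shape,3); W[d==0]=np.nan
    return img,W
def rects(W,zlo,zhi,amin=80):
    """connected regions within a height band -> centre, size, yaw of long side, median z"""
    m=((W[...,2]>zlo)&(W[...,2]<zhi)).astype(np.uint8)
    n,l,st,_=cv2.connectedComponentsWithStats(m,connectivity=4);out=[]
    for i in range(1,n):
        if st[i,4]<amin: continue
        P=W[l==i]; (cx,cy),(w,h),a=cv2.minAreaRect((P[:,:2]*1000).astype(np.float32))
        if w<h: w,h,a=h,w,a+90
        out.append((round(cx/1000,4),round(cy/1000,4),round(w),round(h),round((a+90)%180-90,1),round(float(np.median(P[:,2])),4),st[i,:4].tolist()))
    return out
def look(name,k):
    return [(np.round(o["at"],4).tolist(),round(o["confidence"],2)) for o in manip.look_for(name,k)]
E
python3 - <<'E'
from h import *
p=manip.current_ee_pos();manip.move_l([p[0],p[1],0.40],max_speed=.25)
def go(x,y,z):
    q=[manip.inverse_kinematics([x,y,z],Rd(a)) for a in(0,np.pi)]
    q=min([i for i in q if i is not None],key=lambda i:abs(i[5]));manip.move_j(q);print(q)
for i,(x,y,z) in enumerate([(0.42,-0.19,0.36),(0.62,0.03,0.42)]):
    go(x,y,z);img,W=cloud("wrist");cv2.imwrite(f"pics/w{i}.png",img[:,:,::-1]);np.save(f"W{i}.npy",W)
    for b in((.088,.112),(.045,.054),(.123,.136),(.138,.155)): print(b,*rects(W,*b),sep="\n ")
    for k in("fresh1","spent1","module1_slot"):print(k,look("wrist",k))
print(manip.current_time())
E
```

```text
[-5.25876682e-01  7.30662959e-02  1.68098634e+00 -4.44089210e-16
  1.38754002e+00 -5.25876682e-01]
(0.088, 0.112)
 (0.604, -0.0276, 82, 35, -58.3, 0.1022, [436, 0, 45, 67])
 (0.5976, -0.0994, 83, 5, -89.5, 0.1016, [427, 68, 18, 73])
 (0.4474, -0.0966, 52, 28, -89.3, 0.0983, [300, 80, 24, 46])
 (0.6392, -0.1522, 122, 46, 25.2, 0.0995, [420, 145, 92, 41])
 (0.3299, -0.2361, 52, 29, -60.5, 0.0943, [204, 191, 37, 42])
 (0.5603, -0.2853, 52, 28, -15.2, 0.0943, [370, 233, 42, 27])
 (0.4527, -0.2965, 53, 28, 88.8, 0.0983, [302, 235, 22, 38])
 (0.4172, -0.419, 53, 44, 0.8, 0.0973, [270, 316, 36, 28])
 (0.7558, -0.5637, 66, 64, 88.3, 0.0896, [471, 387, 39, 33])
(0.045, 0.054)
 (0.0772, -0.0101, 91, 19, -82.3, 0.0496, [17, 0, 31, 75])
 (0.4385, 0.0223, 37, 18, -1.1, 0.0495, [289, 0, 30, 17])
 (0.5996, -0.0116, 83, 12, -83.3, 0.0494, [422, 1, 12, 71])
 (0.7795, -0.0684, 44, 20, -79.4, 0.0492, [545, 66, 15, 35])
 (0.0455, -0.065, 56, 6, 35.7, 0.0492, [0, 69, 28, 26])
 (0.5972, -0.0988, 83, 3, 89.7, 0.0495, [415, 75, 9, 64])
 (0.4492, -0.1946, 272, 54, -89.2, 0.0491, [290, 76, 40, 188])
 (0.5937,
[... 1579 characters left out ...]
.0499, [246, 325, 27, 9])
(0.123, 0.136)
 (0.6556, 0.1652, 110, 85, -0.7, 0.1291, [274, 33, 88, 73])
 (0.6547, 0.0766, 110, 84, -0.3, 0.1292, [274, 108, 84, 65])
 (0.6541, -0.0111, 110, 84, -0.1, 0.1292, [275, 175, 79, 58])
 (0.6534, -0.0992, 110, 84, -0.4, 0.1292, [275, 234, 75, 54])
(0.138, 0.155)
 (0.6539, -0.0114, 52, 28, -89.5, 0.1442, [304, 188, 21, 38])
 (0.6534, -0.0989, 52, 28, -89.4, 0.1442, [303, 248, 20, 35])
fresh1 [([0.4648, -0.2759, 0.0754], 0.98), ([0.461, -0.0864, 0.0858], 0.78)]
spent1 [([0.6567, -0.0089, 0.1459], 0.92), ([0.6514, -0.0946, 0.1424], 0.87), ([0.789, -0.0538, 0.0882], 0.82), ([0.561, -0.2722, 0.0591], 0.79)]
module1_slot [([0.6508, -0.0914, 0.1325], 0.94)]
4.5
```

View pics/w1.png

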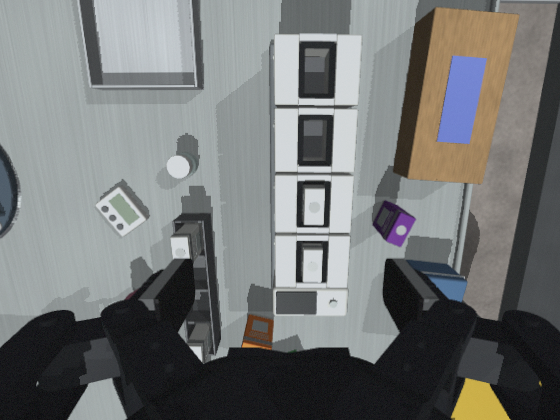

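Wrist view: white spent cartridges at (314,207) and (312,262), empty slots at (318,68) and (316,138), fresh ones at (182,240) and (196,345). Purple (395,222) and orange (259,330) stand apart. Now I'll press both spent cartridges.

```bash
cat >> h.py <<'E'
PSI=-0.007
R=Rd(PSI)
def hop(x,y,z=.25,psi=PSI):
    p=manip.current_ee_pos()
    if p[2]<z-.002: manip.move_l([p[0],p[1],z],max_speed=.2)
    manip.move_l([x,y,z],Rd(psi),max_speed=.3)
def press(x,y,z0,zmin=.131):
    """closed fingers straight down until the end stop is felt"""
    manip.set_gripper(0.0); hop(x,y); manip.move_l([x,y,z0+.01],max_speed=.12)
    b=manip.current_force()[2]; z=z0+.01; log=[]
    while z>zmin:
        z-=.0015; manip.move_l([x,y,z],max_speed=.03); f=manip.current_force()[2]-b
        log.append((round(manip.current_ee_pos()[2],4),round(float(f),1)))
        if abs(f)>18: break
    manip.dwell(.15); print("press",log[-9:])
    manip.move_l([x,y,z0+.06],max_speed=.1); manip.dwell(.8)
E
python3 - <<'E'
from h import *
for x,y in((.6539,-.0114),(.6533,-.0990)): press(x,y,.145)
hop(.62,.03,.42);img,W=cloud("wrist");np.save("W2.npy",W);cv2.imwrite("pics/w2.png",img[:,:,::-1])
for b in((.138,.155),(.155,.175)): print(b,*rects(W,*b),sep="\n ")
print(manip.current_time())
E
```

```text
press [(np.float64(0.1436), 5.8), (np.float64(0.1421), 5.3), (np.float64(0.1406), 5.2), (np.float64(0.1392), 6.3), (np.float64(0.1378), 6.0), (np.float64(0.1363), 6.2), (np.float64(0.1348), 6.7), (np.float64(0.1336), 8.1), (np.float64(0.1336), 18.0)]
press [(np.float64(0.1435), 5.6), (np.float64(0.142), 4.4), (np.float64(0.1406), 5.2), (np.float64(0.1392), 6.6), (np.float64(0.1378), 6.7), (np.float64(0.1362), 6.7), (np.float64(0.1348), 7.2), (np.float64(0.1336), 9.0), (np.float64(0.1336), 16.6)]
(0.138, 0.155)
 (0.6532, -0.0735, 27, 2, 0.3, 0.146, [304, 249, 20, 5])
(0.155, 0.175)
 (0.6536, -0.0105, 51, 28, 89.4, 0.1653, [304, 191, 23, 40])
 (0.6612, -0.0841, 43, 23, -51.9, 0.1646, [304, 253, 21, 28])
22.475
```

Both rose (tops at 0.165). Next I'll take out the first one, locating the tray just before placing.

```bash
cat >> h.py <<'E'
def tray():
    for n in("scene","side"):
        img,W=cloud(n)
        M=(W[...,0]<.56)&(W[...,1]>.08)&(W[...,1]<.46)&(W[...,0]>.2)
        r=[t for t in rects(np.where(M[...,None],W,np.nan),.026,.046) if t[2]>190]
        print(n,"tray",r)
def pick(x,y,top,psi=PSI,lift=.27):
    manip.set_gripper(1.0); hop(x,y,psi=psi); manip.move_l([x,y,top-.029],max_speed=.12)
    manip.set_gripper(0.0,40); w=manip.current_grip_width()
    manip.move_l([x,y,top-.029+.065],max_speed=.08); manip.move_l([x,y,lift],max_speed=.2)
    print("grip",round(w,3),round(manip.current_grip_width(),3))
def put(x,y,top,psi=PSI,slow=.03):
    hop(x,y,.27,psi); z=top-.029
    manip.move_l([x,y,z+slow],max_speed=.2); b=manip.current_force()[2]
    manip.move_l([x,y,z+.001],max_speed=.05); print("put dF",round(float(manip.current_force()[2]-b),1))
    manip.set_gripper(0.9); manip.move_l([x,y,.27 if top<.13 else .25],max_speed=.2)
E
python3 - <<'E'
from h import *
pick(.6536,-.0108,.1655)
tray()
hop(.50,.10,.27); tray(); print(manip.current_force(),manip.current_time())
E
```

```text
grip 0.324 0.32
scene tray [(0.393, 0.2581, 211, 175, 89.9, 0.0368, [385, 200, 126, 113])]
side tray [(0.3953, 0.2604, 215, 174, 89.5, 0.036, [359, 251, 124, 96])]
scene tray [(0.3928, 0.2578, 212, 176, -89.9, 0.0367, [385, 200, 126, 112])]
side tray [(0.3945, 0.2597, 214, 174, 90.0, 0.0361, [359, 251, 124, 96])]
[-0.14391186  0.6629686  -0.54148354] 28.0917
```

```bash
python3 - <<'E'
from h import *
put(.393,.309,.099)
pick(.6532,-.0985,.1655)
tray(); print(manip.current_time())
E
```

```text
put dF -0.2
grip 0.318 0.32
scene tray [(0.3929, 0.2582, 211, 176, 89.9, 0.0366, [385, 200, 126, 113])]
side tray [(0.3956, 0.2597, 214, 174, 89.7, 0.036, [359, 251, 124, 96])]
37.6667
```

```bash
python3 - <<'E'
from h import *
put(.393,.209,.099)
hop(.58,.033,.40);img,W=cloud("wrist");cv2.imwrite("pics/w3.png",img[:,:,::-1])
for x,y in((.6534,-.0990),(.6541,-.0112),(.6547,.0766),(.6555,.1650)):
    m=(abs(W[...,0]-x)<.010)&(abs(W[...,1]-y)<.018)&(W[...,2]<.12);print(x,y,m.sum(),np.median(W[m][:,2]))
print(*rects(W,.123,.136),sep="\n")
for y in(-.10,-.29):
    hop(.40,y,.30,0);img,W=cloud("wrist");M=(abs(W[...,0]-.45)<.05)
    print(*rects(np.where(M[...,None],W,np.nan),.09,.105),sep="\n")
tray();print(manip.current_time())
E
```

```text
put dF 0.1
0.6534 -0.099 147 0.07059712044429847
0.6541 -0.0112 263 0.07042977513483491
0.6547 0.0766 310 0.0705178864476922
0.6555 0.165 358 0.07040963232867842
(0.6551, 0.165, 110, 84, -0.5, 0.1291, [305, 33, 94, 75])
(0.6546, 0.0769, 111, 84, -0.3, 0.1292, [304, 111, 89, 67])
(0.6538, -0.0113, 110, 84, -0.4, 0.1292, [304, 180, 83, 61])
(0.6531, -0.0993, 110, 85, -0.6, 0.1291, [303, 242, 79, 56])
(0.4473, -0.0966, 52, 28, -89.0, 0.0983, [318, 161, 26, 48])
(0.4529, -0.2877, 39, 28, 88.3, 0.098, [318, 318, 24, 29])
(0.4475, -0.1132, 28, 20, 1.4, 0.0982, [323, 0, 30, 25])
(0.4527, -0.2961, 52, 28, 89.0, 0.0983, [322, 171, 29, 47])
(0.4232, -0.4159, 51, 31, -28.4, 0.0971, [289, 276, 36, 32])
scene tray [(0.3936, 0.2575, 211, 175, 89.9, 0.0365, [385, 200, 126, 112])]
side tray [(0.3949, 0.26, 214, 173, 89.9, 0.0363, [359, 251, 124, 96])]
46.625
```

View pics/w3.png

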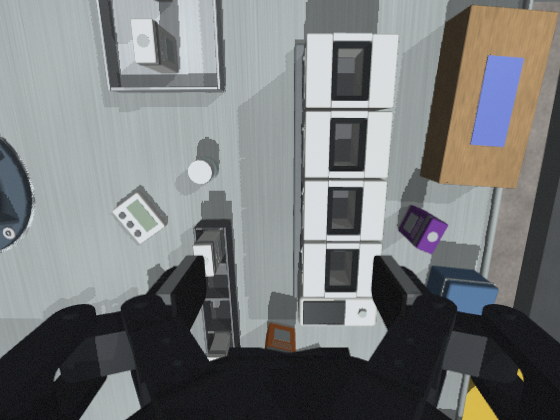

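All four slots are empty with lifters up (floor at 0.0705), and a spent cartridge stands in the tray at (145,40). Now loading the fresh ones.

```bash
python3 - <<'E'
from h import *
# pick fresh -> slot -> press -> check
for (px,py,pp),(sx,sy) in((((.4474,-.0966,.015),(.6546,.0768)),((.4527,-.2963,-.019),(.6539,-.0112)))):
    pick(px,py,.0985,pp); put(sx,sy,.1665,slow=.070)
    img,W=cloud("wrist"); M=abs(W[...,1]-sy)<.045
    r=rects(np.where(M[...,None],W,np.nan),.155,.18); print(r)
    if not r: break
    press(sx,sy,.166)
hop(.58,.033,.40);img,W=cloud("wrist");cv2.imwrite("pics/w4.png",img[:,:,::-1])
print(*rects(W,.138,.18),sep="\n");tray();print(manip.current_time())
E
```

```text
grip 0.32 0.321
put dF -0.8
[(0.6546, 0.0771, 52, 28, 89.8, 0.1653, [272, 181, 38, 70])]
press [(np.float64(0.1431), 5.6), (np.float64(0.1416), 4.7), (np.float64(0.1402), 5.5), (np.float64(0.1387), 5.9), (np.float64(0.1373), 6.3), (np.float64(0.1358), 6.7), (np.float64(0.1342), 5.6), (np.float64(0.1336), 10.9), (np.float64(0.1335), 20.1)]
grip 0.324 0.321
put dF -0.5
[(0.654, -0.0108, 52, 28, -90.0, 0.1653, [272, 182, 38, 69])]
press [(np.float64(0.1432), 4.9), (np.float64(0.1417), 5.3), (np.float64(0.1402), 5.1), (np.float64(0.1388), 6.6), (np.float64(0.1373), 5.6), (np.float64(0.1358), 6.0), (np.float64(0.1344), 6.5), (np.float64(0.1336), 10.6), (np.float64(0.1336), 19.0)]
(0.6546, 0.0765, 51, 28, 89.9, 0.1441, [337, 124, 25, 43])
(0.6542, -0.011, 52, 28, 89.9, 0.1441, [335, 194, 23, 39])
scene tray [(0.3863, 0.2708, 211, 177, 89.9, 0.0367, [392, 201, 126, 112])]
side tray [(0.3893, 0.2719, 216, 173, 89.8, 0.036, [364, 254, 125, 98])]
91.4167
```

View pics/w4.png

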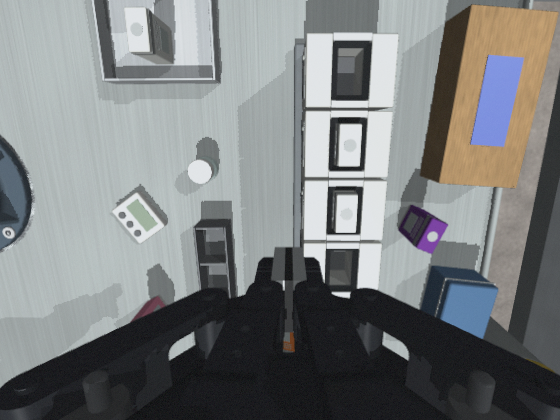

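Both fresh cartridges are caught at 0.144, at (349,145) and (345,212). The tray has been nudged about 13 mm, so I'll check that the spent cartridges are still in it.

```bash
python3 - <<'E'
from h import *
hop(.40,.15,.42);img,W=cloud("wrist");M=(W[...,0]<.52)&(W[...,1]>.1)
print(*rects(np.where(M[...,None],W,np.nan),.085,.11),sep="\n")
a,W=cloud("scene");cv2.imwrite("pics/f.png",a[:,:,::-1]);print(rects(W,.138,.156))
E
```

```text
(0.3868, 0.3206, 51, 28, 89.6, 0.0982, [268, 25, 21, 44])
(0.3864, 0.2214, 51, 27, 89.6, 0.0984, [269, 104, 20, 38])
[(0.52, -1.0114, 265, 17, 0.4, 0.1462, [0, 0, 74, 48]), (0.5417, -0.7693, 251, 28, 0.0, 0.149, [36, 25, 77, 57]), (0.4139, -0.5945, 167, 69, -35.5, 0.1472, [120, 35, 65, 27]), (0.0601, -0.0329, 100, 21, 63.2, 0.1472, [413, 57, 24, 27]), (0.0212, 0.0659, 75, 14, -19.7, 0.1467, [451, 72, 23, 15]), (0.6551, -0.0125, 53, 29, 89.4, 0.1443, [249, 225, 31, 26]), (0.6554, 0.0755, 53, 30, 89.3, 0.144, [286, 251, 32, 29])]
```

View pics/f.png

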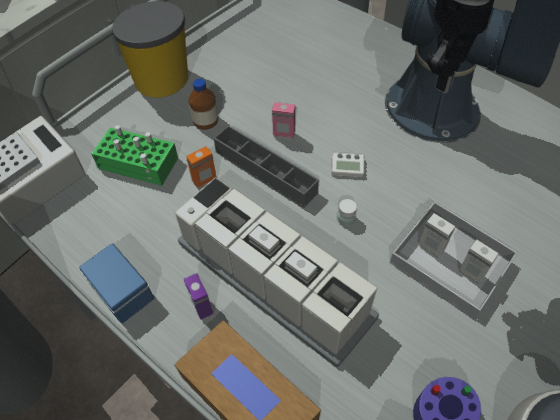

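The bin is empty, the two spent cartridges stand in the tray at (437,232) and (480,262), the fresh ones are caught at (265,239) and (302,266), and the other objects look unmoved. Handing in.

```bash
python3 -c "
from bench import manip
print(manip.current_time());manip.sign_off()"
```

```text
92.6333
the job is handed in; nothing more can be done
```

The job is done and handed in at 92.6 s of the 210 s allowed; no verdict was reported.

- **Finished cartridges:** I pressed both down to the end stop once. They rose to about 36 mm proud, and I lifted them out and stood them in the tray.
- **Fresh cartridges:** The bin held two. I loaded them into the two middle modules and pressed each until it caught; both stand about 15 mm proud.
- **Empty modules:** The two outer modules are empty. Their lifters measured up (about 59 mm below the top) just before I loaded the fresh cartridges. I did not measure them again, but nothing touched them after that.
- **Tray:** It was knocked about 13 mm during the run. Both finished cartridges were still standing in it afterwards.
- **Other objects:** The last scene picture shows the bin empty and the other things, look-alikes included, where they were. No check failed or disagreed.

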